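Fit the axle of a tube rotator

TASK

Put the axle back into the tube rotator: lift it off its white rest and thread it from the side with the orange ring through the first bearing, the blue tube carrier and the second bearing. Press the collar home against the springy orange ring, bearing on it with about 9 newtons (not under 6) for half a second, then let go and leave it there. Be gentle: keep the load on the bearings under 10 newtons while threading and the whole load on the rotator under 16 at any time, and leave the other things on the bench alone.

Things in the scene. Friction and masses are not known exactly. Their poses are not given: they have to be found in the camera images.
- axle: Loose axle, 214 mm long, 0.11-0.18 kg. Origin on its axis in the collar's nose-side face, +x towards the nose, z up as it lies. Steel shaft, diameter 10 from x=0 to 128 mm, tapering to diameter 3 at x=142; aluminium collar, diameter 28, x=-8..0; black square grip 16 x 16 mm, x=-72..-8.
- axle_grip (a point): On the axle's axis at x = -38 mm, the place to pinch the square grip from above (16 mm wide); axes as the axle's.
- axle_nose (a point): Tip of the axle's nose, on its axis, 142 mm from the collar's face.
- axle_rest: White rest holding the axle at the start, fixed: base 170 x 60 x 10 mm, two notched posts 8 mm thick, up to 30 mm wide, at x = -66 and +60 mm, up to 47 mm high. Origin under its centre, x along the lying axle, z up. The lying axle's axis is 45 mm above the bench, its collar face within 4 mm of the rest's middle; it lifts straight out.
- rotator: Tube rotator, fixed. Origin under the centre of its blue base (160 x 110 x 14 mm), z up, +x the way the axle is threaded. White bearing plates, 60 wide, 12 thick, 100 high, at x = -50 and +50 mm, bores of diameter 11.3 at z = 72 mm. Plates sit on one cross slide clamped up to 4 mm off to either side: both bores lie on the same line y = d, d unknown. Entry is at -x, by the orange ring.
- thrust_ring (a joint): How far the orange springy ring (diameter 34, hole 19, 6 mm thick, around the axle line before the entry plate) is pressed in along the rotator's +x, in m: 0 when free, 2 mm at most; about 2 N for each 0.1 mm. Its holder is clamped anywhere such that the ring's free outer face lies at x = -76 to -64 mm in the rotator's frame. The axle is home when its collar face bears on it.
- carrier: Blue block that carries tubes (56 mm along x, 50 wide, 48 high, red and green caps on top), 0.1-0.2 kg, loose between the bearing plates on grey pads. Origin in the middle of its through bore (diameter 16, along x). Its bore rests 2 mm below the bearings' line and may be some mm to either side; the nose's taper nudges it aside.
- cold_block: White and black cold block for tubes, 75 x 110 x 46 mm, fixed, a bystander near the rest; origin under its centre.
- red_tip_box: Red box of pipette tips, 85 x 120 x 58 mm, a loose bystander; origin under its centre.
- beaker: Glass beaker, diameter 76, 100 mm high, a loose bystander; origin under its centre.
- spray_bottle: White bottle with a blue label, diameter 60, 160 mm high, a loose bystander; origin under its centre.
- pipette: Hand pipette lying on the bench, 200 mm long, 20 mm thick, a loose bystander.
- pen_cup: Black cup with pens, diameter 72, 135 mm high, a loose bystander; origin under its centre.
Things that resemble listed ones, but are neither listed nor needed, are in the scene too. What is shaped like the axle but red or turquoise is not meant.

How it is judged:
By the outcome, as a careful person would: the job done as asked, in the order asked, and still so for the second after the job is handed in, with the robot touching nothing.
It also fails if it takes over 62 s, if anything falls off the work surface, if the arm or the gripper's body presses on something with over 40 N, if the wrist force passes 120 N, or if a joint passes its speed limit or range.

ROBOT

A 6-joint arm with a two-finger parallel gripper is mounted at the origin on the work surface. World frame = base frame: x ahead of the robot, y to its left, z up, the work surface at z = 0. Lengths are in m, angles in degrees, forces in N, time in s.
With the tool pointing down it reaches from about 0.25 to 0.725 m from the base axis. Payload 9.7 kg.
Tool frame: the origin (TCP) lies at the very end of the fingers, on their centre line; the grasp point (between the pads) lies grasp_offset behind it (grasp_offset is the distance from the TCP to the grasp point, in m); z points along the fingers, y is the line along which they close (so a half turn about z gives the same grasp; the last joint's range is limited). The gripper opens to 85 mm and grips with 20 to 120 N. Pads are 22 mm wide; open, the fingers measure 114 mm over their backs; the gripper's body (76 mm by 85 mm) begins 54 mm behind the grasp point. The pads swing forward as they close: fully open they stand 13 mm farther back than shut.
Start: joints at [-76.203, 4.979, 10.078, 95.1, 0, 90], TCP at [0.131, -0.534, 0.231] pointing down, gripper open.
Joint ranges: [-179.16, 179.16], [-48.56, 103.87], [-65.8, 70.77], [-126.05, 130.52], [-82.76, 87.17], [-180, 180]. Speed limits (degrees/s): [127.2, 127.2, 147.25, 180, 180, 180].

INTERFACE

Orientations are given as [roll, pitch, yaw] about the fixed x, y, z axes, in that order (R = Rz(yaw) Ry(pitch) Rx(roll)).
In Python, from workcell import get_obs, camera, calibration, job_done, recognise, cut_out, mark_of, grasp_offset gives the robot as it stands.
- The arm moves only by the tool servo_tool, never from a script. Its argument "moves" is a list of rows, each a list of 3 entries, a list of its own where there are three numbers: the turn, a rotation vector about the tool's x, y, z in degrees, then the shift along the tool's x, y, z in m, then the opening in per cent of the stroke, from 0 (shut) to 100 (fully open). In form: [[[ax, ay, az], [x, y, z], claw], ...]. A call has 1 to 12 rows; each row shifts and turns the commanded pose from where the row before left it, along the tool's axes as they then stand; what a row does not reach is not made up. A row lasts 1/10 s, in which the tool goes at most 50 mm and 8.59 degrees, less where a joint would pass 70% of its speed; a pose out of reach is approached as far as the arm can. A call is refused whole if a number of a shift passes 0.05 or a number of a turn 8.59, either way. A call with a gripper value outside its range is refused whole. The fingers move at their own pace and stop on an object; "force" is the grip in N (left out, the last holds). Time passes only in rows, so rows that do not move let the fingers close. It gives the time, the measured TCP pose, the force, the opening and the grip force at its end, in the units of the state.
- get_obs(): the state, without advancing time (a new reading comes with each control period).
- camera(name): name is "scene" or "top" or "wrist"; returns (picture, depth): 400x640x3 uint8, red, green, blue; 400x640 float32, m along the optical axis (not along the pixel's ray), 0 where there is no reading.
- calibration(name): a dict with "camera_matrix" (3x3 intrinsics, pixels), "R" (3x3) and "t" (3): a world point X has camera coordinates R X + t. Camera axes: x right, y down, z forward; pixel columns grow to the right and rows downward; lengths in m; the calibration is good to about 2 mm. A picture is of the moment at which its call begins: read the wrist's pose just before it. calibration takes no time and is no camera call; for the wrist camera it gives the pose at the moment of the call.
- job_done(): hands the job in; it is judged then, once.
Trained networks look in the newest picture that a camera, given by its name, has taken for a name from the list of things; names that differ only in an ending like _2 or _b are one class to them, and where a whole thing is asked for, a point or a joint stands for the part that bears it (a point fixed in the world has none). Each returns a list of dicts, best first, with "score" (0 to 1); they miss things now and then, are a little off and sometimes report something else, mostly with a low value. They report only what shows in the picture. A call takes as long as a camera call. They do not tell look-alikes from the thing itself.
- recognise(name, camera): "xyz" ([x, y, z] in m, in the coordinates of the camera as it stood for that picture, good to about 4 mm: the middle of the surface that is visible of it).
- cut_out(name, camera): "mask" (400x640 bool, what is visible of it).
- mark_of(name, camera): "xyz" ([x, y, z] in m, in the coordinates of the camera as it stood for that picture, good to about 4 mm: a listed point, or the origin of a listed thing).
The state is a dict: "time": time; "q": joint angles; "qd": joint speeds; "joint_efforts": joint torques, N m; "ee_pos": TCP position; "tcp_rot": TCP orientation; "wrist_force": force on the tool from outside, world axes, zero at the start; "torque": the same for the moment, N m; "opening": finger opening in m; "grasp_force": force on a finger pad.
Only numpy, scipy, OpenCV 4.12 (cv2) and the standard library are available. Lean on these libraries where they do the work, as an engineer would, in place of code of your own. Each camera call takes 0.05 s, during which the arm holds its last target. There are 200 camera calls.

## Working session

There is one attempt and no reset: what is moved stays moved. The work goes in short steps, Python scripts to look and compute and a tool call to move; the robot and the scene stay as the last step left them, time stands still between calls to the robot, and variables do not carry over. Pictures are saved under pics/ and viewed, at most 10 in all, crops included, and the job is handed in when it is done.

Besides the shell and the picture viewer there is one more tool, called after "Request:" as a command line: name --argument value ..., lists and objects as JSON in quotes. servo_tool: Moves the arm, as the interface text tells. Its arguments: {"type":"object","properties":{"moves":{"type":"array"},"force":{"type":"number"}},"required":["moves"]}

```bash
mkdir -p pics; ls; cat > h.py <<'E'
import numpy as np, cv2
from workcell import *
def w(cam,p):
    c=calibration(cam); return np.array(c["R"]).T@(np.array(p)-np.array(c["t"]))
def cloud(cam,D,mask):
    c=calibration(cam);K=np.array(c["camera_matrix"]);v,u=np.nonzero(mask&(D>0));d=D[v,u]
    P=np.stack([(u-K[0,2])/K[0,0]*d,(v-K[1,2])/K[1,1]*d,d],1)
    return (P-np.array(c["t"]))@np.array(c["R"])
def px(cam,X):
    c=calibration(cam);p=np.array(c["camera_matrix"])@(np.array(c["R"])@np.array(X)+np.array(c["t"]));return p[:2]/p[2]
def save(n,I): cv2.imwrite(n,cv2.cvtColor(I,cv2.COLOR_RGB2BGR))
E
python3 - <<'E'
from h import *
o=get_obs();print(o["time"],o["ee_pos"],o["tcp_rot"],grasp_offset)
for cam in ["top","scene"]:
    I,D=camera(cam);save(f"pics/{cam}0.png",I);np.savez(f"{cam}0.npz",I=I,D=D)
    for n in ["axle","axle_rest","rotator","thrust_ring","carrier"]:
        for r in mark_of(n,cam)[:4]: print(cam,n,round(r["score"],2),w(cam,r["xyz"]).round(4),px(cam,w(cam,r["xyz"])).round())
print(get_obs()["time"])
E
```

```text
pics
0.0 [ 0.13110888 -0.53390546  0.23060079] [-1.79924938e+02 -2.02811391e-03  1.37946949e+01] 0.0187
top axle 0.97 [0.2725 0.162  0.0152] [259. 287.]
top axle 0.88 [ 0.2429 -0.3674  0.0109] [464. 299.]
top axle 0.71 [ 0.4503 -0.2042  0.0419] [401. 218.]
top axle_rest 0.8 [ 0.4473 -0.2031 -0.005 ] [398. 222.]
top axle_rest 0.17 [ 0.6202  0.4175 -0.005 ] [169. 158.]
top rotator 0.75 [0.5179 0.0853 0.0012] [290. 195.]Traceback (most recent call last):
  File "<stdin>", line 6, in <module>
ValueError: it knows: axle, axle_grip, axle_nose, axle_rest, beaker, carrier, cold_block, pen_cup, pipette, red_tip_box, rotator, spray_bottle
```

```bash
python3 - <<'E'
from h import *
for cam in ["top","scene"]:
    I,D=camera(cam);save(f"pics/{cam}0.png",I);np.savez(f"{cam}0.npz",I=I,D=D)
    for n in ["axle","axle_rest","axle_nose","axle_grip","rotator","carrier"]:
        for r in mark_of(n,cam)[:4]: print(cam,n,round(r["score"],2),w(cam,r["xyz"]).round(4),px(cam,w(cam,r["xyz"])).round())
print(get_obs()["time"])
E
```

```text
top axle 0.81 [0.2717 0.1627 0.0139] [259. 287.]
top axle 0.62 [ 0.2427 -0.368   0.0133] [465. 300.]
top axle_rest 0.63 [ 0.4495 -0.2054 -0.0038] [399. 221.]
top axle_nose 0.93 [0.3296 0.2931 0.003 ] [210. 265.]
top axle_nose 0.73 [ 0.4581 -0.061   0.0416] [346. 215.]
top axle_nose 0.58 [ 0.3495 -0.2791  0.0027] [428. 258.]
top axle_grip 0.97 [ 0.4497 -0.2348  0.0449] [413. 218.]
top axle_grip 0.86 [ 0.2129 -0.3895  0.019 ] [474. 311.]
top axle_grip 0.6 [0.2592 0.1286 0.0112] [272. 292.]
top rotator 0.72 [ 0.5191  0.0821 -0.0043] [291. 195.]
top carrier 0.75 [ 0.6347 -0.2193 -0.0086] [402. 154.]
top carrier 0.56 [0.5212 0.083  0.0649] [290. 189.]
scene axle 0.65 [ 0.2459 -0.3647  0.01  ] [178. 228.]
scene axle 0.53 [ 0.4507 -0.1974  0.0444] [260. 225.]
scene axle 0.5 [0.2753 0.1627 0.0136] [307. 173.]
scene axle 0.22 [ 0.5231  0.0872 -0.0016] [341. 211.]
scene axle_rest 0.71 [ 0.4535 -0.2011  0.0006] [260. 237.]
scene axle_rest 0.49 [ 0.3573  0.3979 -0.002 ] [366. 163.]
scene axle_nose 0.78 [ 0.4596 -0.0578  0.0418] [296. 209.]
scene axle_nose 0.62 [0.3298 0.2966 0.0083] [343. 167.]
scene axle_nose 0.51 [ 0.3558 -0.2771 -0.0011] [222. 234.]
scene axle_grip 0.59 [0.26   0.1348 0.0131] [299. 174.]
scene axle_grip 0.55 [ 0.215  -0.3865  0.0152] [166. 225.]
scene axle_grip 0.5 [ 0.448  -0.2388  0.0432] [249. 230.]
scene rotator 0.79 [ 0.5203  0.0844 -0.0027] [340. 211.]
scene carrier 0.68 [ 0.5209  0.0901 -0.0017] [341. 210.]
scene carrier 0.62 [0.5185 0.081  0.0744] [339. 192.]
0.9
```

View pics/top0.png

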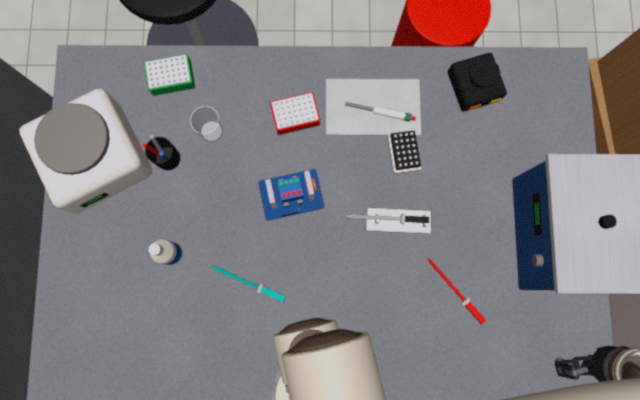

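View pics/scene0.png

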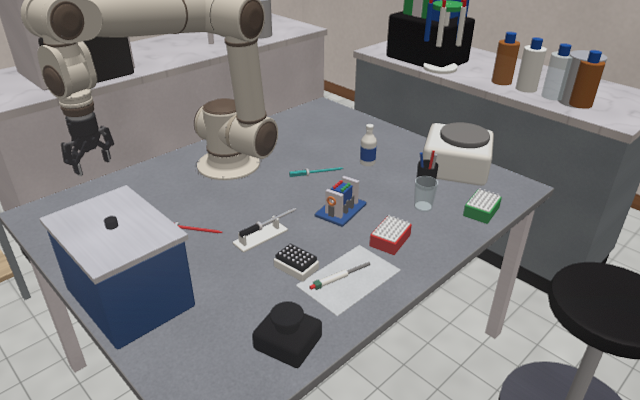

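The axle meant is the steel and black one on the white rest, at top pixel (400,219). The red one at (457,290) and the turquoise one at (248,284) are look-alikes lying on the bench. The rotator is at (290,195), with its orange ring on the right (-y) side. I'll move above the axle and confirm with the wrist camera.

Request:
servo_tool --moves '[[[0, 0, 0], [0.037, -0.024, 0], 100], [[0, 0, 0], [0.037, -0.024, 0], 100], [[0, 0, 0], [0.037, -0.024, 0], 100], [[0, 0, 0], [0.037, -0.024, 0], 100], [[0, 0, 0], [0.037, -0.024, 0], 100], [[0, 0, 0], [0.037, -0.024, 0], 100], [[0, 0, 0], [0.037, -0.024, 0], 100], [[0, 0, 0], [0.037, -0.024, 0], 100], [[0, 0, 0], [0.037, -0.024, 0], 100], [[0, 0, 0], [0.037, -0.024, 0], 100]]'

```text
time: 1.9
ee_pos: [0.4343, -0.2113, 0.2315]
tcp_rot: [180.0, -0.0, 13.8]
wrist_force: [0.7, -1.1, 0.5]
opening: 0.0855
grasp_force: 0.0
```

Request:
servo_tool --moves '[[[0, 0, -8.5], [0, 0, 0], 100], [[0, 0, -8.5], [0, 0, 0], 100], [[0, 0, -8.5], [0, 0, 0], 100], [[0, 0, -8.5], [0, 0, 0], 100], [[0, 0, -8.5], [0, 0, 0], 100], [[0, 0, -8.5], [0, 0, 0], 100], [[0, 0, -8.5], [0, 0, 0], 100], [[0, 0, -8.5], [0, 0, 0], 100], [[0, 0, -8.5], [0, 0, 0], 100], [[0, 0, 0], [0, 0, 0], 100], [[0, 0, 0], [0, 0, 0], 100]]'

```text
time: 3.0
ee_pos: [0.4332, -0.2128, 0.2313]
tcp_rot: [180.0, 0.0, 90.0]
wrist_force: [0.8, 0.7, 0.7]
opening: 0.0854
grasp_force: 0.0
```

```bash
python3 - <<'E'
from h import *
o=get_obs();print(o["time"],o["ee_pos"],o["tcp_rot"],o["q"],o["wrist_force"])
c=calibration("wrist");R=np.array(c["R"]);print(-R.T@c["t"],R.round(3).tolist(),c["camera_matrix"])
cam="wrist";I,D=camera(cam);save("pics/w1.png",I);np.savez("w1.npz",I=I,D=D,R=R,t=c["t"],K=c["camera_matrix"])
for n in ["axle","axle_rest","axle_nose","axle_grip","rotator","carrier"]:
    for r in mark_of(n,cam)[:2]: print(cam,n,round(r["score"],2),w(cam,r["xyz"]).round(4),px(cam,w(cam,r["xyz"])).round())
E
```

```text
3.0 [ 0.43323847 -0.21281131  0.23131523] [1.79996633e+02 1.25283066e-03 9.00416988e+01] [-2.61609723e+01 -4.22445240e+00  8.28817911e-01  9.50496963e+01
  3.62519768e-04  6.37973289e+01] [0.81966266 0.69928428 0.71211733]
[ 0.43233933 -0.12969675  0.37523653] [[1.0, 0.001, 0.001], [0.001, -0.945, 0.326], [0.001, -0.326, -0.945]] [[278.54296679   0.         320.64337101]
 [  0.         278.54296679 198.7913508 ]
 [  0.           0.           1.        ]]
wrist axle 0.88 [ 0.2436 -0.366   0.0141] [194. 269.]
wrist axle 0.6 [ 0.4505 -0.2041  0.0424] [335. 167.]
wrist axle_nose 0.95 [ 0.3507 -0.2775  0.0064] [263. 212.]
wrist axle_nose 0.56 [ 0.4576 -0.059   0.0492] [345.  30.]
wrist axle_grip 0.96 [ 0.4501 -0.2449  0.0444] [334. 200.]
wrist axle_grip 0.95 [ 0.2128 -0.3941  0.0129] [177. 284.]
```

View pics/w1.png

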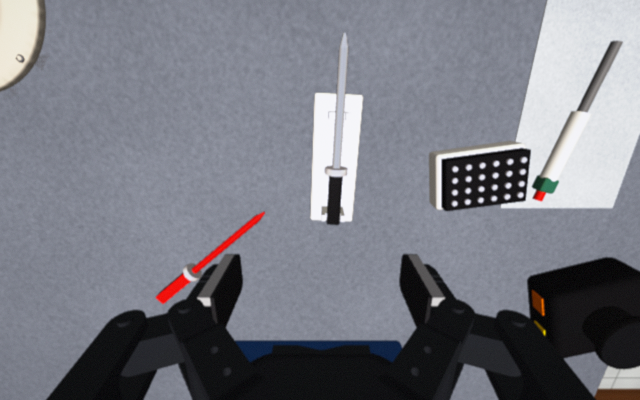

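```bash
python3 - <<'E'
from h import *
z=np.load("w1.npz");I,D,R,t,K=[z[k] for k in("I","D","R","t","K")]
crop=cv2.resize(I[20:235,230:400],None,fx=2.7,fy=2.7,interpolation=cv2.INTER_CUBIC);save("pics/crop.png",crop)
v,u=np.nonzero(D>0);d=D[v,u]
P=(np.stack([(u-K[0,2])/K[0,0]*d,(v-K[1,2])/K[1,1]*d,d],1)-t)@R
m=(P[:,2]>0.036)&(P[:,2]<0.07)&(abs(P[:,0]-.452)<.022)&(P[:,1]>-.29)&(P[:,1]<-.04)
Q=P[m];print(len(Q))
for y in np.arange(-.285,-.05,.01):
    q=Q[abs(Q[:,1]-y)<.005]
    if len(q): print(round(y,3),len(q),np.median(q[:,0]).round(4),q[:,0].min().round(4),q[:,0].max().round(4),q[:,2].max().round(4))
print("ends",Q[:,1].min(),Q[:,1].max())
E
```

```text
2179
-0.275 61 0.4495 0.4333 0.4628 0.0559
-0.265 161 0.447 0.4333 0.463 0.0556
-0.255 97 0.448 0.4406 0.4567 0.0559
-0.245 102 0.4491 0.4408 0.4566 0.0558
-0.235 106 0.449 0.4416 0.4575 0.0557
-0.225 112 0.4493 0.4417 0.4573 0.0559
-0.215 97 0.4499 0.4414 0.4618 0.0603
-0.205 216 0.4496 0.4368 0.4645 0.0614
-0.195 71 0.4508 0.4462 0.4559 0.0523
-0.185 70 0.4517 0.4472 0.4566 0.0532
-0.175 77 0.4516 0.4471 0.4565 0.0527
-0.165 77 0.4525 0.448 0.4573 0.0529
-0.155 78 0.4523 0.4479 0.4571 0.0527
-0.145 159 0.4532 0.4413 0.4647 0.0528
-0.135 100 0.4531 0.4421 0.4645 0.0525
-0.125 81 0.4538 0.4495 0.4585 0.0522
-0.115 91 0.4546 0.4495 0.4594 0.0522
-0.105 92 0.4545 0.4503 0.46 0.0527
-0.095 97 0.4553 0.4511 0.4598 0.0525
-0.085 98 0.4559 0.451 0.4607 0.0531
-0.075 92 0.4558 0.4518 0.4602 0.0527
-0.065 44 0.4567 0.4537 0.4603 0.0502
ends -0.27462450626206253 -0.06153801731550903
```

View pics/crop.png

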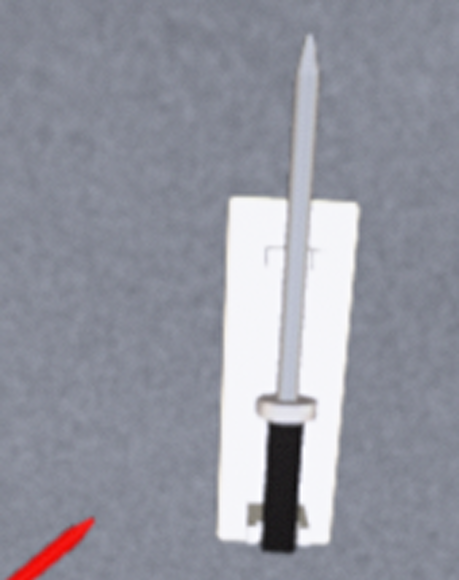

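The enlarged crop confirms it: steel shaft, aluminium collar and black grip lying on the white rest, collar at crop pixel (287,408). I'll descend and pinch it.

Request:
servo_tool --moves '[[[0, 0, 2.7], [0, 0, 0], 100], [[0, 0, 0], [-0.0093, 0.0056, 0.03], 100], [[0, 0, 0], [-0.0093, 0.0056, 0.03], 100], [[0, 0, 0], [-0.0093, 0.0057, 0.03], 80], [[0, 0, 0], [0, 0, 0.03], 60], [[0, 0, 0], [0, 0, 0.03], 60], [[0, 0, 0], [0, 0, 0.03], 60], [[0, 0, 0], [0, 0, 0.015], 60], [[0, 0, 0], [0, 0, 0.01], 60], [[0, 0, 0], [0, 0, 0], 60], [[0, 0, 0], [0, 0, 0], 60]]' --force 25

```text
time: 4.45
ee_pos: [0.4496, -0.2417, 0.0275]
tcp_rot: [179.9, 0.0, 87.6]
wrist_force: [-0.2, 0.1, 0.0]
opening: 0.0513
grasp_force: 0.0
```

Request:
servo_tool --moves '[[[0, 0, 0], [0, 0, 0], 30], [[0, 0, 0], [0, 0, 0], 22], [[0, 0, 0], [0, 0, 0], 10], [[0, 0, 0], [0, 0, 0], 0], [[0, 0, 0], [0, 0, 0], 0], [[0, 0, 0], [0, 0, 0], 0]]' --force 25

```text
time: 5.05
ee_pos: [0.4494, -0.2417, 0.0272]
tcp_rot: [179.9, 0.0, 87.6]
wrist_force: [-0.2, 0.1, 5.3]
opening: 0.0157
grasp_force: 26.8
```

Request:
servo_tool --moves '[[[0, 0, 0], [0, 0, 0], 0], [[0, 0, 0], [0, 0, 0], 0], [[0, 0, 0], [0, 0, -0.005], 0], [[0, 0, 0], [0, 0, -0.015], 0], [[0, 0, 0], [0, 0, -0.03], 0], [[0, 0, 0], [0, 0, -0.04], 0], [[0, 0, 0], [0, 0, -0.04], 0], [[0, 0, 0], [0, 0, -0.04], 0], [[0, 0, 0], [0, 0, -0.02], 0], [[0, 0, 0], [0, 0, 0], 0], [[0, 0, 0], [0, 0, 0], 0], [[0, 0, 0], [0, 0, 0], 0]]' --force 60

```text
time: 6.25
ee_pos: [0.4485, -0.2412, 0.215]
tcp_rot: [-179.9, -0.0, 87.6]
wrist_force: [0.3, -0.8, -1.7]
opening: 0.015
grasp_force: 58.7
```

Request:
servo_tool --moves '[[[0, 0, 0], [0.02, 0.001, 0], 0], [[0, 0, 0], [0.035, 0.001, 0], 0], [[0, 0, 0], [0.04, 0.001, 0], 0], [[0, 0, 0], [0.04, 0.001, 0], 0], [[0, 0, 0], [0.04, 0.001, 0], 0], [[0, 0, 0], [0.037, 0.001, 0], 0], [[0, 0, 0], [0.02, 0, 0], 0], [[0, 0, -4.5], [0, 0, 0], 0], [[0, 0, -4.5], [0, 0, 0], 0], [[0, 0, -3.5], [0, 0, 0], 0], [[0, 0, 0], [0, 0, 0], 0], [[0, 0, 0], [0, 0, 0], 0]]'

```text
time: 7.45
ee_pos: [0.4643, -0.0099, 0.2154]
tcp_rot: [-179.9, -0.0, 100.0]
wrist_force: [-0.1, -0.9, -1.2]
opening: 0.0151
grasp_force: 58.7
```

```bash
python3 - <<'E'
from h import *
o=get_obs();print(o["time"],o["ee_pos"],o["tcp_rot"],o["wrist_force"],o["torque"])
c=calibration("wrist");R=np.array(c["R"]);
cam="wrist";I,D=camera(cam);save("pics/w2.png",I);np.savez("w2.npz",I=I,D=D,R=R,t=c["t"],K=c["camera_matrix"])
for n in ["rotator","carrier","axle_grip"]:
    for r in mark_of(n,cam)[:2]: print(cam,n,round(r["score"],2),w(cam,r["xyz"]).round(4),px(cam,w(cam,r["xyz"])).round())
E
```

```text
7.45 [ 0.4643185  -0.0098655   0.21539783] [-1.79914576e+02 -1.67026994e-02  9.99890726e+01] [-0.14461679 -0.87788522 -1.17096223] [-0.10331655 -0.02149036 -0.02633281]
wrist rotator 0.4 [0.4589 0.0302 0.2294] [325. 195.]
wrist carrier 0.73 [0.517  0.0841 0.0742] [392. 102.]
wrist axle_grip 0.75 [0.262  0.1261 0.0217] [153.  16.]
wrist axle_grip 0.58 [ 0.4623 -0.0119  0.2336] [317. 272.]
```

View pics/w2.png

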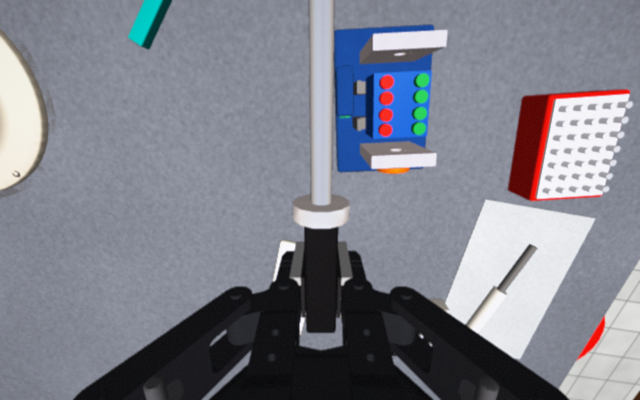

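```bash
cat > fit.py <<'E'
from h import *
import sys
def load(f):
    z=np.load(f);I,D,R,t,K=[z[k] for k in("I","D","R","t","K")]
    v,u=np.nonzero(D>0);d=D[v,u]
    P=(np.stack([(u-K[0,2])/K[0,0]*d,(v-K[1,2])/K[1,1]*d,d],1)-t)@R
    return I[v,u].astype(int),P,u,v
if __name__=="__main__":
    C,P,u,v=load(sys.argv[1]);near=np.hypot(P[:,0]-.52,P[:,1]-.084)<.11
    top=P[near&(P[:,2]>.092)&(P[:,2]<.112)]
    print("topz",np.median(top[:,2]))
    a,b=top[top[:,1]<.084],top[top[:,1]>=.084]
    cs=[]
    for q in(a,b):
        r=cv2.minAreaRect(((q[:,:2])*1000).astype(np.float32));print(len(q),np.round(r[0],2),np.round(r[1],2),r[2]);cs.append(np.array(r[0]))
    n=cs[1]-cs[0];print("sep",np.hypot(*n),"yaw",np.degrees(np.arctan2(n[1],n[0])))
    yaw=np.radians(np.degrees(np.arctan2(n[1],n[0])));X=np.array([np.cos(yaw),np.sin(yaw)]);Y=np.array([-X[1],X[0]])
    mid=sum(cs)/2000;print("mid",mid)
    def rf(Q): return np.c_[(Q[:,:2]-mid)@X,(Q[:,:2]-mid)@Y,Q[:,2]]*1000
    o=(C[:,0]>200)&(C[:,1]>70)&(C[:,1]<180)&(C[:,2]<80)&near
    q=rf(P[o]);print("orange",len(q),q.min(0).round(1),q.max(0).round(1),np.percentile(q,[5,50,95],0).round(1).tolist())
    bl=(C[:,2]>C[:,0]+40)&near&(P[:,2]>.005)&(P[:,2]<.022);q=rf(P[bl]);print("base",q.min(0),q.max(0),cv2.minAreaRect((P[bl][:,:2]*1000).astype(np.float32)))
    ca=near&(P[:,2]>.065)&(P[:,2]<.092)&(C[:,2]>C[:,0]+40);q=rf(P[ca]);print("carrier",q.min(0).round(1),q.max(0).round(1))
    # held axle
    s=(P[:,2]>.2)&(abs(P[:,0]-.45)<.05)&(P[:,1]>.0)&(P[:,1]<.25);q=P[s]
    for y in np.arange(.0,.13,.01):
        k=q[abs(q[:,1]-y)<.004]
        if len(k): print(round(y,3),((k[:,0].min()+k[:,0].max())/2).round(4),np.ptp(k[:,0]).round(4),k[:,2].max().round(4))
E
python3 fit.py w2.npz
```

```text
topz 0.10036982163193386
2805 [528.66  59.26] [60.35 62.65] 12.031283378601074
3205 [515.67 110.01] [60.57 60.43] 9.512418746948242
sep 52.3832513392648 yaw 104.35297112239527
mid [0.52216739 0.08463465]
orange 118 [-88.7 -33.6   1.3] [-60.9  18.7  91.5] [[-86.2, -10.2, 2.7], [-63.1, 4.8, 88.5], [-61.2, 17.1, 90.5]]
base [-82.2730673  -53.40119513  10.35390083] [80.05107279 59.24928283 21.87451965] ((519.8311767578125, 83.15345001220703), (109.64928436279297, 159.83938598632812), 12.639924049377441)
carrier [-56.  -28.7  65.3] [55.8 31.  92. ]
0.0 0.4702 0.0596 0.3126
0.01 0.4708 0.0584 0.3151
0.02 0.4569 0.0269 0.2492
0.03 0.4574 0.027 0.2491
0.04 0.4546 0.011 0.2406
0.05 0.4529 0.0108 0.2409
0.06 0.4513 0.011 0.241
0.07 0.4496 0.0107 0.2412
0.08 0.4476 0.011 0.2409
0.09 0.446 0.0111 0.2408
0.1 0.4443 0.0107 0.2415
0.11 0.443 0.0103 0.2403
```

```bash
cat > fit2.py <<'E'
from fit import *
C,P,u,v=load(sys.argv[1]);near=np.hypot(P[:,0]-.52,P[:,1]-.084)<.11
th=np.radians(float(sys.argv[2]));X=np.array([np.cos(th),np.sin(th)]);Y=np.array([-X[1],X[0]]);mid=np.array([.5198,.0832])
rf=lambda Q: np.c_[(Q[:,:2]-mid)@X,(Q[:,:2]-mid)@Y,Q[:,2]]*1000
T=P[near&(P[:,2]>.0965)&(P[:,2]<.112)&(C.min(1)>100)];q=rf(T)
for s in(-1,1):
    m=abs(q[:,0]-50*s)<14;k=q[m];r=cv2.minAreaRect(k[:,:2].astype(np.float32))
    print(s,m.sum(),"rect",np.round(r[0],2),np.round(r[1],2),round(r[2],2),"med z",np.median(k[:,2]).round(1),"y ends",np.percentile(k[:,1],[1,99]).round(2), "mean",k.mean(0).round(2))
o=(C[:,0]>180)&(C[:,1]>60)&(C[:,1]<180)&(C[:,2]<90)&near;k=rf(P[o]);k=k[k[:,2]>60];print("orange",len(k),np.percentile(k,[0,2,50,98,100],0).round(1).tolist())
o=get_obs() 
E
python3 fit2.py w2.npz 102.64
python3 - <<'E'
from fit import *
C,P,u,v=load("w2.npz")
q=P[(P[:,2]>.225)&(abs(P[:,0]-.45)<.03)&(P[:,1]>.04)&(P[:,1]<.12)]
m=[];
for y in np.arange(.042,.118,.004):
    k=q[abs(q[:,1]-y)<.002]
    m.append((y,(k[:,0].min()+k[:,0].max())/2))
m=np.array(m);s=np.polyfit(m[:,0],m[:,1],1);print("yaw",90-np.degrees(np.arctan(s[0])),"x at tcp y",np.polyval(s,-.00987))
k=P[(P[:,2]>.24)&(P[:,2]<.255)&(abs(P[:,0]-.457)<.016)&(P[:,1]<.04)&(P[:,1]>.01)]
print("collar along tool x",np.percentile((k[:,:2]-[.46432,-.00987])@[np.cos(np.radians(100)),np.sin(np.radians(100))],[2,50,98]))
E
```

```text
-1 873 rect [-49.92  -3.1 ] [12.5  60.38] 0.28 med z 101.3 y ends [-32.55  26.81] mean [-49.54  -3.   101.15]
1 1297 rect [49.98 -3.17] [12.45 60.49] 0.01 med z 101.3 y ends [-32.33  26.78] mean [ 49.71  -2.75 101.14]
orange 116 [[-64.7, -14.3, 80.6], [-64.5, -12.4, 81.2], [-62.3, 1.6, 88.5], [-60.1, 14.1, 90.9], [-59.9, 15.1, 91.5]]Traceback (most recent call last):
  File "<stdin>", line 7, in <module>
    return umr_minimum(a, axis, None, out, keepdims, initial, where)
ValueError: zero-size array to reduction operation minimum which has no identity
```

```bash
python3 - <<'E'
from fit import *
C,P,u,v=load("w2.npz")
a=np.radians(99.99);X=np.array([np.cos(a),np.sin(a)]);Y=np.array([-X[1],X[0]])
L=np.c_[(P[:,:2]-[.46432,-.00987])@X,(P[:,:2]-[.46432,-.00987])@Y,P[:,2]]*1000
q=L[(L[:,2]>225)&(L[:,2]<255)&(abs(L[:,1])<12)]
m=[]
for x in np.arange(44,128,4.):
    k=q[(abs(q[:,0]-x)<2.5)]
    if len(k)>5: m.append((x,(k[:,1].min()+k[:,1].max())/2,np.ptp(k[:,1]),k[:,2].max()))
m=np.array(m);print(m.round(2)[::3]);s=np.polyfit(m[:,0],m[:,1],1);print("slope deg",np.degrees(s[0]),"off at tcp",s[1],"at 130",np.polyval(s,130));print("z slope",np.polyfit(m[:,0],m[:,3],1))
k=L[(L[:,2]>242)&(L[:,2]<260)&(abs(L[:,1])<16)&(L[:,0]>15)&(L[:,0]<60)]
print("collar",np.percentile(k[:,0],[1,5,50,95,99]))
E
```

```text
[[ 44.     0.91   9.89 241.37]
 [ 56.     0.95   9.54 240.46]
 [ 68.     0.7    9.75 240.57]
 [ 80.     0.71   9.38 241.2 ]
 [ 92.     0.75   9.93 240.91]
 [104.     0.74   9.63 240.78]
 [116.     0.53   9.67 241.48]]
slope deg -0.18971571486474692 off at tcp 1.0643210503609375 at 130 0.6338697476295417
z slope [-2.05567013e-03  2.40923610e+02]
collar [15.44533198 16.83905495 33.16000822 39.03177156 39.26549212]
```

Request:
servo_tool --moves '[[[0, 0, -2.8], [0, 0, 0], 0], [[0, 0, 0], [-0.02, 0.009, 0], 0], [[0, 0, 0], [-0.035, 0.015, 0], 0], [[0, 0, 0], [-0.04, 0.016, 0], 0], [[0, 0, 0], [-0.04, 0.016, 0], 0], [[0, 0, 0], [-0.03, 0.014, 0], 0], [[0, 0, 0], [-0.017, 0.008, 0], 0], [[0, 0, 0], [0, 0, 0], 0], [[0, 0, 0], [0, 0, 0], 0], [[0, 0, 0], [0, 0, 0], 0]]'

```text
time: 8.65
ee_pos: [0.581, -0.1693, 0.2165]
tcp_rot: [180.0, -0.0, 102.9]
wrist_force: [-0.4, 0.6, -1.3]
opening: 0.0149
grasp_force: 58.8
```

```bash
cat > rot.py <<'E'
from h import *
th=np.radians(102.64);X=np.array([np.cos(th),np.sin(th)]);Y=np.array([-X[1],X[0]]);mid=np.array([.5198,.0832])
o=get_obs();p=o["ee_pos"];d=p[:2]-mid;f=o["wrist_force"]
print("t",o["time"],"rot x,y mm",(d@X*1000).round(2),(d@Y*1000).round(2),"z",round(p[2]*1000,2),"rpy",np.round(o["tcp_rot"],2),"F rot",np.round([f[:2]@X,f[:2]@Y,f[2]],2),"M",np.round(o["torque"],2))
E
python3 rot.py
```

```text
t 8.65 rot x,y mm -259.73 -4.47 z 216.49 rpy [ 1.8000e+02 -1.0000e-02  1.0291e+02] F rot [ 0.68  0.23 -1.35] M [-0.04 -0.04  0.01]
```

Request:
servo_tool --moves '[[[0, 0, 0], [0, 0, 0.03], 0], [[0, 0, 0], [0, 0, 0.04], 0], [[0, 0, 0], [0, 0, 0.04], 0], [[0, 0, 0], [0, 0, 0.03], 0], [[0, 0, 0], [0, 0, 0.015], 0], [[0, 0, 0], [0, 0, 0.007], 0], [[0, 0, 0], [0, 0, 0], 0], [[0, 0, 0], [0, 0, 0], 0], [[0, 0, 0], [0, 0, 0], 0], [[0, 0, 0], [0, 0, 0], 0]]'

```text
time: 9.65
ee_pos: [0.582, -0.1701, 0.0555]
tcp_rot: [179.9, 0.0, 102.9]
wrist_force: [0.6, -0.1, -1.3]
opening: 0.0148
grasp_force: 58.7
```

```bash
python3 rot.py; python3 - <<'E'
from h import *
I,D=camera("scene");save("pics/s2.png",cv2.resize(I[150:260,240:400],None,fx=4.5,fy=4.5,interpolation=cv2.INTER_CUBIC))
E
```

```text
t 9.65 rot x,y mm -260.72 -5.24 z 55.48 rpy [1.7991e+02 5.0000e-02 1.0289e+02] F rot [-0.23 -0.59 -1.29] M [-0.04 -0.04 -0.04]
```

View pics/s2.png

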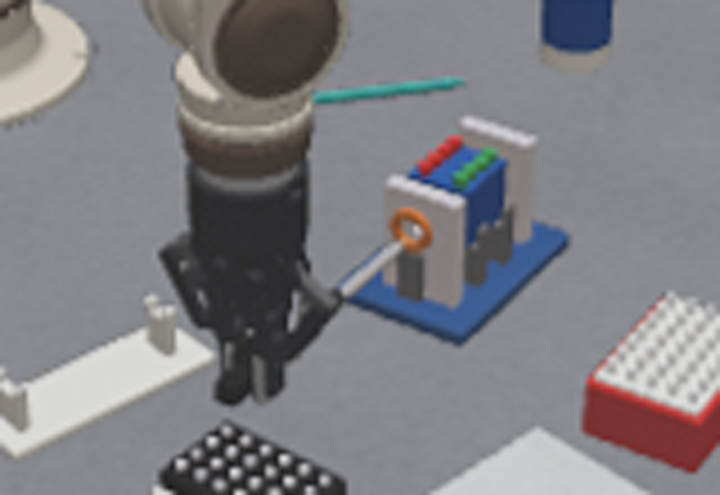

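Request:
servo_tool --moves '[[[0, 0, 0], [0.003, -0.0005, 0.0012], 0], [[0, 0, 0], [0.005, 0, 0], 0], [[0, 0, 0], [0.005, 0, 0], 0], [[0, 0, 0], [0, 0, 0], 0], [[0, 0, 0], [0, 0, 0], 0]]'

```text
time: 10.2
ee_pos: [0.578, -0.1571, 0.0532]
tcp_rot: [180.0, 0.0, 102.9]
wrist_force: [-0.3, 0.7, -1.3]
opening: 0.0151
grasp_force: 58.7
```

```bash
python3 rot.py; python3 - <<'E'
from h import *
for i in range(4): camera("top"); o=get_obs(); print(o["ee_pos"],o["wrist_force"])
E
```

```text
t 10.2 rot x,y mm -247.19 -4.21 z 53.18 rpy [1.7999e+02 1.0000e-02 1.0292e+02] F rot [ 0.7   0.14 -1.27] M [-0.1  -0.04 -0.01]
[ 0.57798249 -0.15719406  0.05314381] [-0.5271981  -0.10588254 -1.47646645]
[ 0.57800347 -0.15730824  0.05312241] [ 0.64693258 -0.21046078 -0.73598929]
[ 0.57799673 -0.15736045  0.05310319] [ 1.19109617  0.42010419 -1.01318412]
[ 0.57798236 -0.15738614  0.05306464] [ 0.38576736 -0.30670194 -1.27516936]
```

Request:
servo_tool --moves '[[[0, 0, 0], [0.003, 0.0002, -0.0009], 0], [[0, 0, 0], [0.004, 0, 0], 0], [[0, 0, 0], [0.004, 0, 0], 0], [[0, 0, 0], [0.003, 0, 0], 0], [[0, 0, 0], [0, 0, 0], 0], [[0, 0, 0], [0, 0, 0], 0]]'

```text
time: 11.0
ee_pos: [0.575, -0.1435, 0.054]
tcp_rot: [180.0, 0.0, 102.9]
wrist_force: [-0.4, 0.4, -0.5]
opening: 0.0148
grasp_force: 58.7
```

```bash
python3 rot.py
```

```text
t 11.0 rot x,y mm -233.28 -4.3 z 54.03 rpy [1.8000e+02 1.0000e-02 1.0291e+02] F rot [ 0.43  0.33 -0.51] M [-0.09  0.02  0.01]
```

Request:
servo_tool --moves '[[[0, 0, 0], [0.002, 0, 0], 0], [[0, 0, 0], [0.002, 0, 0], 0], [[0, 0, 0], [0.002, 0, 0], 0], [[0, 0, 0], [0.0015, 0, 0], 0], [[0, 0, 0], [0, 0, 0], 0]]'

```text
time: 11.5
ee_pos: [0.5733, -0.1361, 0.054]
tcp_rot: [-180.0, -0.0, 102.9]
wrist_force: [-0.6, 0.2, -0.2]
opening: 0.0148
grasp_force: 58.7
```

```bash
python3 rot.py
```

```text
t 11.5 rot x,y mm -225.68 -4.21 z 53.98 rpy [-180.     -0.    102.91] F rot [ 0.3   0.57 -0.21] M [-0.06 -0.07 -0.04]
```

Request:
servo_tool --moves '[[[0, 0, 0], [0.001, 0, -0.0004], 0], [[0, 0, 0], [0.0015, 0, 0], 0], [[0, 0, 0], [0.0015, 0, 0], 0], [[0, 0, 0], [0.001, 0, 0], 0], [[0, 0, 0], [0, 0, 0], 0]]'

```text
time: 12.0
ee_pos: [0.5722, -0.1313, 0.0544]
tcp_rot: [-180.0, -0.0, 102.9]
wrist_force: [0.3, 0.6, -0.8]
opening: 0.0152
grasp_force: 58.8
```

```bash
python3 rot.py
```

```text
t 12.0 rot x,y mm -220.75 -4.19 z 54.38 rpy [-180.    -0.   102.9] F rot [ 0.5  -0.43 -0.77] M [-0.08  0.05 -0.03]
```

Request:
servo_tool --moves '[[[0, 0, 0], [0.002, 0, 0], 0], [[0, 0, 0], [0.002, 0, 0], 0], [[0, 0, 0], [0.002, 0, 0], 0], [[0, 0, 0], [0.002, 0, 0], 0], [[0, 0, 0], [0.002, 0, 0], 0], [[0, 0, 0], [0, 0, 0], 0]]'

```text
time: 12.6
ee_pos: [0.57, -0.1214, 0.0544]
tcp_rot: [-180.0, -0.0, 102.9]
wrist_force: [-0.1, -0.1, -0.7]
opening: 0.015
grasp_force: 58.8
```

```bash
python3 rot.py
```

```text
t 12.6 rot x,y mm -210.61 -4.17 z 54.37 rpy [-180.     -0.    102.91] F rot [-0.11  0.12 -0.75] M [-0.08 -0.    0.03]
```

Nose is clear of the first plate with almost no load. I'll continue into the carrier.

Request:
servo_tool --moves '[[[0, 0, 0], [0.002, 0, 0], 0], [[0, 0, 0], [0.002, 0, 0], 0], [[0, 0, 0], [0.002, 0, 0], 0], [[0, 0, 0], [0.002, 0, 0], 0], [[0, 0, 0], [0.002, 0, 0], 0], [[0, 0, 0], [0, 0, 0], 0]]'

```text
time: 13.2
ee_pos: [0.5677, -0.1117, 0.0544]
tcp_rot: [180.0, -0.0, 102.9]
wrist_force: [0.8, -0.4, -1.1]
opening: 0.0151
grasp_force: 58.8
```

Request:
servo_tool --moves '[[[0, 0, 0], [0.002, 0, 0], 0], [[0, 0, 0], [0.002, 0, 0], 0], [[0, 0, 0], [0.002, 0, 0], 0], [[0, 0, 0], [0.002, 0, 0], 0], [[0, 0, 0], [0.002, 0, 0], 0], [[0, 0, 0], [0, 0, 0], 0]]'

```text
time: 13.8
ee_pos: [0.5655, -0.1019, 0.0544]
tcp_rot: [180.0, -0.0, 102.9]
wrist_force: [-0.3, -0.9, -0.3]
opening: 0.0147
grasp_force: 58.8
```

```bash
python3 rot.py
```

```text
t 13.8 rot x,y mm -190.63 -4.11 z 54.43 rpy [180.    -0.   102.91] F rot [-0.84  0.49 -0.27] M [-0.09 -0.02 -0.04]
```

Request:
servo_tool --moves '[[[0, 0, 0], [0.003, 0, 0], 0], [[0, 0, 0], [0.003, 0, 0], 0], [[0, 0, 0], [0.003, 0, 0], 0], [[0, 0, 0], [0.003, 0, 0], 0], [[0, 0, 0], [0.003, 0, 0], 0], [[0, 0, 0], [0.003, 0, 0], 0], [[0, 0, 0], [0.002, 0, 0], 0], [[0, 0, 0], [0, 0, 0], 0]]'

```text
time: 14.6
ee_pos: [0.561, -0.0824, 0.0544]
tcp_rot: [-180.0, -0.0, 102.9]
wrist_force: [-0.3, -0.7, -1.3]
opening: 0.0148
grasp_force: 58.8
```

Request:
servo_tool --moves '[[[0, 0, 0], [0.003, 0, 0], 0], [[0, 0, 0], [0.003, 0, 0], 0], [[0, 0, 0], [0.003, 0, 0], 0], [[0, 0, 0], [0.003, 0, 0], 0], [[0, 0, 0], [0.003, 0, 0], 0], [[0, 0, 0], [0.003, 0, 0], 0], [[0, 0, 0], [0.002, 0, 0], 0], [[0, 0, 0], [0, 0, 0], 0]]'

```text
time: 15.4
ee_pos: [0.5566, -0.0629, 0.0544]
tcp_rot: [-180.0, -0.0, 102.9]
wrist_force: [0.7, -0.3, -1.7]
opening: 0.0149
grasp_force: 58.8
```

```bash
python3 rot.py
```

```text
t 15.4 rot x,y mm -150.63 -3.89 z 54.4 rpy [-180.     -0.    102.91] F rot [-0.44 -0.65 -1.7 ] M [-0.09 -0.    0.02]
```

Request:
servo_tool --moves '[[[0, 0, 0], [0.003, 0, 0], 0], [[0, 0, 0], [0.003, 0, 0], 0], [[0, 0, 0], [0.003, 0, 0], 0], [[0, 0, 0], [0.003, 0, 0], 0], [[0, 0, 0], [0.002, 0, 0], 0], [[0, 0, 0], [0.002, 0, 0], 0], [[0, 0, 0], [0.002, 0, 0], 0], [[0, 0, 0], [0, 0, 0], 0]]'

```text
time: 16.2
ee_pos: [0.5526, -0.0454, 0.0544]
tcp_rot: [180.0, -0.0, 102.9]
wrist_force: [-1.1, -0.1, -1.9]
opening: 0.0147
grasp_force: 58.8
```

```bash
python3 rot.py
```

```text
t 16.2 rot x,y mm -132.66 -3.83 z 54.4 rpy [180.    -0.   102.91] F rot [ 0.09  1.06 -1.86] M [-0.1  -0.01  0.02]
```

Request:
servo_tool --moves '[[[0, 0, 0], [0.0015, 0, 0], 0], [[0, 0, 0], [0.0015, 0, 0], 0], [[0, 0, 0], [0.0015, 0, 0], 0], [[0, 0, 0], [0.0015, 0, 0], 0], [[0, 0, 0], [0, 0, 0], 0]]'

```text
time: 16.7
ee_pos: [0.5512, -0.0396, 0.0544]
tcp_rot: [-180.0, -0.0, 102.9]
wrist_force: [0.8, -0.4, -2.1]
opening: 0.0147
grasp_force: 58.8
```

```bash
python3 rot.py
```

```text
t 16.7 rot x,y mm -126.72 -3.78 z 54.39 rpy [-180.     -0.    102.91] F rot [-0.59 -0.68 -2.08] M [-0.09 -0.01  0.01]
```

Request:
servo_tool --moves '[[[0, 0, 0], [0.0015, 0, 0], 0], [[0, 0, 0], [0.0015, 0, 0], 0], [[0, 0, 0], [0.0015, 0, 0], 0], [[0, 0, 0], [0.0015, 0, 0], 0], [[0, 0, 0], [0, 0, 0], 0]]'

```text
time: 17.2
ee_pos: [0.5499, -0.0337, 0.0544]
tcp_rot: [180.0, -0.0, 102.9]
wrist_force: [-0.2, 0.1, -1.8]
opening: 0.0151
grasp_force: 58.8
```

```bash
python3 rot.py
```

```text
t 17.2 rot x,y mm -120.7 -3.79 z 54.43 rpy [179.99  -0.   102.91] F rot [ 0.15  0.21 -1.83] M [-0.05 -0.02  0.01]
```

Request:
servo_tool --moves '[[[0, 0, 0], [0.0015, 0, 0], 0], [[0, 0, 0], [0.0015, 0, 0], 0], [[0, 0, 0], [0.0015, 0, 0], 0], [[0, 0, 0], [0.0015, 0, 0], 0], [[0, 0, 0], [0, 0, 0], 0]]'

```text
time: 17.7
ee_pos: [0.5485, -0.0279, 0.0544]
tcp_rot: [180.0, -0.0, 102.9]
wrist_force: [0.8, -0.2, -0.6]
opening: 0.0151
grasp_force: 58.8
```

```bash
python3 rot.py
```

```text
t 17.7 rot x,y mm -114.7 -3.73 z 54.42 rpy [ 1.800e+02 -1.000e-02  1.029e+02] F rot [-0.35 -0.69 -0.61] M [ 0.01 -0.06  0.01]
```

Request:
servo_tool --moves '[[[0, 0, 0], [0.002, 0, 0], 0], [[0, 0, 0], [0.002, 0, 0], 0], [[0, 0, 0], [0.002, 0, 0], 0], [[0, 0, 0], [0.001, 0, 0], 0], [[0, 0, 0], [0, 0, 0], 0], [[0, 0, 0], [0, 0, 0], 0]]'

```text
time: 18.3
ee_pos: [0.547, -0.0212, 0.0544]
tcp_rot: [180.0, -0.0, 102.9]
wrist_force: [0.8, 0.4, -0.1]
opening: 0.0151
grasp_force: 58.8
```

```bash
python3 rot.py
```

```text
t 18.3 rot x,y mm -107.83 -3.71 z 54.4 rpy [180.   -0.  102.9] F rot [ 0.24 -0.87 -0.06] M [ 0.07 -0.01 -0.07]
```

Request:
servo_tool --moves '[[[0, 0, 0], [0.0005, 0, 0], 0], [[0, 0, 0], [0.0005, 0, 0], 0], [[0, 0, 0], [0, 0, 0], 0]]'

```text
time: 18.6
ee_pos: [0.5468, -0.0203, 0.0544]
tcp_rot: [-180.0, -0.0, 102.9]
wrist_force: [-0.0, 0.0, -1.8]
opening: 0.015
grasp_force: 58.8
```

Request:
servo_tool --moves '[[[0, 0, 0], [0.0005, 0, 0], 0], [[0, 0, 0], [0, 0, 0], 0]]'

```text
time: 18.8
ee_pos: [0.5467, -0.0198, 0.0544]
tcp_rot: [180.0, -0.0, 102.9]
wrist_force: [0.4, -1.1, -1.0]
opening: 0.0152
grasp_force: 58.8
```

Request:
servo_tool --moves '[[[0, 0, 0], [0.0005, 0, 0], 0], [[0, 0, 0], [0, 0, 0], 0]]'

```text
time: 19.0
ee_pos: [0.5466, -0.0193, 0.0544]
tcp_rot: [-180.0, -0.0, 102.9]
wrist_force: [0.5, 0.5, -1.4]
opening: 0.0147
grasp_force: 58.8
```

```bash
python3 rot.py
```

```text
t 19.0 rot x,y mm -105.85 -3.68 z 54.37 rpy [-180.    -0.   102.9] F rot [ 0.41 -0.56 -1.44] M [-0.01 -0.12 -0.07]
```

Request:
servo_tool --moves '[[[0, 0, 0], [0.0003, 0, 0], 0], [[0, 0, 0], [0.0003, 0, 0], 0], [[0, 0, 0], [0, 0, 0], 0]]'

```text
time: 19.3
ee_pos: [0.5464, -0.0187, 0.0544]
tcp_rot: [180.0, -0.0, 102.9]
wrist_force: [0.2, 0.5, -1.5]
opening: 0.0148
grasp_force: 58.8
```

Request:
servo_tool --moves '[[[0, 0, 0], [0.0003, 0, 0], 0], [[0, 0, 0], [0, 0, 0], 0]]'

```text
time: 19.5
ee_pos: [0.5464, -0.0184, 0.0544]
tcp_rot: [180.0, -0.0, 102.9]
wrist_force: [0.1, 0.5, -1.3]
opening: 0.0149
grasp_force: 58.8
```

Request:
servo_tool --moves '[[[0, 0, 0], [0.0003, 0, 0], 0], [[0, 0, 0], [0, 0, 0], 0]]'

```text
time: 19.7
ee_pos: [0.5463, -0.0181, 0.0544]
tcp_rot: [180.0, -0.0, 102.9]
wrist_force: [0.2, -0.4, -1.8]
opening: 0.0148
grasp_force: 58.8
```

Request:
servo_tool --moves '[[[0, 0, 0], [0.0003, 0, 0], 0], [[0, 0, 0], [0, 0, 0], 0]]'

```text
time: 19.9
ee_pos: [0.5462, -0.0178, 0.0544]
tcp_rot: [180.0, -0.0, 102.9]
wrist_force: [0.8, -0.2, -0.7]
opening: 0.015
grasp_force: 58.8
```

Request:
servo_tool --moves '[[[0, 0, 0], [0.0003, 0, 0], 0], [[0, 0, 0], [0, 0, 0], 0]]'

```text
time: 20.1
ee_pos: [0.5461, -0.0176, 0.0544]
tcp_rot: [-180.0, 0.0, 102.9]
wrist_force: [0.7, -0.4, -0.1]
opening: 0.0148
grasp_force: 58.8
```

Request:
servo_tool --moves '[[[0, 0, 0], [0.0003, 0, 0], 0], [[0, 0, 0], [0, 0, 0], 0]]'

```text
time: 20.3
ee_pos: [0.5461, -0.0175, 0.0544]
tcp_rot: [-180.0, 0.0, 102.9]
wrist_force: [0.2, -2.3, -0.5]
opening: 0.0152
grasp_force: 58.8
```

Request:
servo_tool --moves '[[[0, 0, 0], [0.0003, 0, 0], 0], [[0, 0, 0], [0, 0, 0], 0]]'

```text
time: 20.5
ee_pos: [0.5461, -0.0173, 0.0544]
tcp_rot: [-180.0, 0.0, 102.9]
wrist_force: [1.4, -4.5, -1.2]
opening: 0.0153
grasp_force: 58.8
```

```bash
python3 rot.py
```

```text
t 20.5 rot x,y mm -103.85 -3.67 z 54.4 rpy [-1.8000e+02  4.0000e-02  1.0288e+02] F rot [-4.74 -0.33 -1.2 ] M [-0.9  -0.26 -0.03]
```

Request:
servo_tool --moves '[[[0, 0, 0], [0.0003, 0, 0], 0], [[0, 0, 0], [0, 0, 0], 0]]'

```text
time: 20.7
ee_pos: [0.5461, -0.0173, 0.0544]
tcp_rot: [-180.0, 0.1, 102.9]
wrist_force: [1.2, -6.9, -1.6]
opening: 0.0151
grasp_force: 58.8
```

Request:
servo_tool --moves '[[[0, 0, 0], [0.0003, 0, 0], 0], [[0, 0, 0], [0, 0, 0], 0]]'

```text
time: 20.9
ee_pos: [0.5461, -0.0172, 0.0544]
tcp_rot: [-180.0, 0.1, 102.9]
wrist_force: [1.8, -7.7, -1.9]
opening: 0.0148
grasp_force: 58.7
```

```bash
python3 rot.py
```

```text
t 20.9 rot x,y mm -103.69 -3.68 z 54.44 rpy [-1.8000e+02  9.0000e-02  1.0286e+02] F rot [-7.89 -0.04 -1.86] M [-1.49 -0.3   0.02]
```

Request:
servo_tool --moves '[[[0, 0, 0], [0.00015, 0, 0], 0], [[0, 0, 0], [0, 0, 0], 0], [[0, 0, 0], [0, 0, 0], 0], [[0, 0, 0], [0, 0, 0], 0]]'

```text
time: 21.3
ee_pos: [0.546, -0.0172, 0.0544]
tcp_rot: [-180.0, 0.1, 102.9]
wrist_force: [2.1, -8.4, 0.0]
opening: 0.0149
grasp_force: 58.7
```

```bash
python3 rot.py
```

```text
t 21.3 rot x,y mm -103.68 -3.63 z 54.43 rpy [-1.8000e+02  1.0000e-01  1.0285e+02] F rot [-8.65 -0.23  0.02] M [-1.55 -0.3  -0.02]
```

Request:
servo_tool --moves '[[[0, 0, 0], [0, 0, 0], 0], [[0, 0, 0], [0, 0, 0], 0], [[0, 0, 0], [0, 0, 0], 0], [[0, 0, 0], [0, 0, 0], 0], [[0, 0, 0], [0, 0, 0], 0]]'

```text
time: 21.8
ee_pos: [0.5461, -0.0172, 0.0544]
tcp_rot: [-180.0, 0.1, 102.9]
wrist_force: [1.5, -8.6, -1.4]
opening: 0.0148
grasp_force: 58.7
```

```bash
python3 rot.py
```

```text
t 21.8 rot x,y mm -103.69 -3.65 z 54.43 rpy [-1.8000e+02  1.0000e-01  1.0285e+02] F rot [-8.7   0.44 -1.38] M [-1.56 -0.34 -0.02]
```

Request:
servo_tool --moves '[[[0, 0, 0], [-0.0004, 0, 0], 0], [[0, 0, 0], [-0.0003, 0, 0], 0], [[0, 0, 0], [0, 0, 0], 0]]' --force 40

```text
time: 22.1
ee_pos: [0.5461, -0.0173, 0.0544]
tcp_rot: [-180.0, 0.0, 102.9]
wrist_force: [1.2, -5.3, -1.0]
opening: 0.0152
grasp_force: 58.7
```

```bash
python3 rot.py
```

```text
t 22.1 rot x,y mm -103.82 -3.67 z 54.38 rpy [-1.8000e+02  4.0000e-02  1.0288e+02] F rot [-5.48 -0.05 -1.04] M [-1.07 -0.31 -0.02]
```

Request:
servo_tool --moves '[[[0, 0, 0], [-0.0003, 0, 0], 0], [[0, 0, 0], [-0.0002, 0, 0], 0], [[0, 0, 0], [0, 0, 0], 0]]' --force 20

```text
time: 22.4
ee_pos: [0.5461, -0.0174, 0.0544]
tcp_rot: [180.0, -0.0, 102.9]
wrist_force: [1.2, -4.0, -0.6]
opening: 0.015
grasp_force: 58.8
```

```bash
python3 rot.py
```

```text
t 22.4 rot x,y mm -103.91 -3.69 z 54.42 rpy [180.   -0.  102.9] F rot [-4.12 -0.26 -0.58] M [-0.75 -0.2  -0.11]
```

Request:
servo_tool --moves '[[[0, 0, 0], [-0.0002, 0, 0], 0], [[0, 0, 0], [-0.0001, 0, 0], 0], [[0, 0, 0], [0, 0, 0], 0]]'

```text
time: 22.7
ee_pos: [0.5462, -0.0175, 0.0544]
tcp_rot: [-180.0, -0.0, 102.9]
wrist_force: [-0.1, -1.8, -1.0]
opening: 0.0151
grasp_force: 58.8
```

```bash
python3 rot.py
```

```text
t 22.7 rot x,y mm -104.0 -3.68 z 54.36 rpy [-1.8000e+02 -2.0000e-02  1.0291e+02] F rot [-1.76  0.55 -0.98] M [-0.37 -0.07 -0.02]
```

Request:
servo_tool --moves '[[[0, 0, 0], [0, 0, 0], 18], [[0, 0, 0], [0, 0, 0], 19], [[0, 0, 0], [0, 0, 0], 20], [[0, 0, 0], [0, 0, 0], 22], [[0, 0, 0], [0, 0, 0], 25], [[0, 0, 0], [0, 0, 0], 30], [[0, 0, 0], [0, 0, 0], 45], [[0, 0, 0], [0, 0, 0], 60], [[0, 0, 0], [0, 0, 0], 60]]'

```text
time: 23.6
ee_pos: [0.5462, -0.0177, 0.0544]
tcp_rot: [180.0, -0.0, 102.9]
wrist_force: [-0.6, -0.3, 0.2]
opening: 0.0512
grasp_force: 0.0
```

```bash
python3 rot.py
```

```text
t 23.6 rot x,y mm -104.26 -3.69 z 54.4 rpy [180.    -0.   102.89] F rot [-0.14  0.61  0.22] M [ 0.02 -0.01 -0.05]
```

Request:
servo_tool --moves '[[[0, 0, 0], [0, 0, -0.01], 60], [[0, 0, 0], [0, 0, -0.02], 60], [[0, 0, 0], [0, 0, -0.04], 60], [[0, 0, 0], [0, 0, -0.04], 60], [[0, 0, 0], [0, 0, -0.04], 60], [[0, 0, 0], [0, 0, -0.02], 60], [[0, 0, 0], [0, 0, 0], 60], [[0, 0, 0], [0, 0, 0], 60]]'

```text
time: 24.4
ee_pos: [0.5463, -0.0177, 0.2247]
tcp_rot: [180.0, 0.0, 102.9]
wrist_force: [0.4, 0.6, -1.2]
opening: 0.0512
grasp_force: 0.0
```

```bash
python3 - <<'E'
from h import *
c=calibration("wrist");R=np.array(c["R"])
I,D=camera("wrist");np.savez("w3.npz",I=I,D=D,R=R,t=c["t"],K=c["camera_matrix"])
save("pics/w3.png",cv2.resize(I[0:300,220:450],None,fx=2,fy=2,interpolation=cv2.INTER_CUBIC))
E
python3 fit2.py w3.npz 102.64
python3 - <<'E'
import sys;from fit import *
C,P,u,v=load("w3.npz");th=np.radians(102.64);X=np.array([np.cos(th),np.sin(th)]);Y=np.array([-X[1],X[0]]);d=P[:,:2]-[.5198,.0832]
x,y=d@X*1000,d@Y*1000
for lo,hi in((78,100),(70,100)):
    m=(P[:,2]*1000>lo)&(P[:,2]*1000<hi)&(abs(y+4)<15)&(x<-66)&(x>-150)&(C.max(1)-C.min(1)<40);print(lo,m.sum(),np.percentile(x[m],[0,1,50,99,100]).round(1))
E
```

```text
-1 821 rect [-49.9   -3.09] [60.04 11.76] 89.82 med z 101.2 y ends [-32.39  25.95] mean [-49.8   -3.09 101.24]
1 1332 rect [49.91 -3.12] [60.01 12.71] 89.86 med z 101.1 y ends [-32.48  26.2 ] mean [ 49.55  -2.82 101.04]
orange 157 [[-64.4, -14.6, 80.3], [-64.3, -14.4, 81.8], [-61.7, 0.7, 87.9], [-59.2, 13.8, 90.7], [23.7, 15.9, 102.0]]
78 983 [-136.7 -136.   -97.9  -66.4  -66.1]
70 992 [-136.7 -136.   -97.2  -66.4  -66.1]
```

View pics/w3.png

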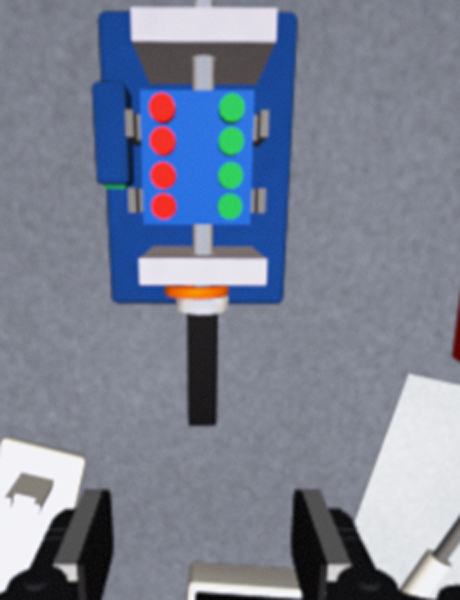

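The picture shows the axle through both plates and the carrier, with the collar at crop pixel (203,303) touching the orange ring at (197,292). The axle's rear end measures x = -136.7 mm, which puts the collar face at about -64.7 mm, on the ring's face. The gripper is clear.

```bash
python3 -c "
from workcell import *
print(job_done())"
```

```text
the job is handed in; nothing more can be done
None
```

The axle is threaded through both bearings and the carrier. Its collar was pressed on the orange ring at about 8.7 N for roughly 0.9 s, then released and left there, and the job was handed in after about 24.5 s. The net wrist force stayed within about 2.5 N while threading and 9 N while pressing, and no bystander was touched.

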